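Lock the specimen jar carrier with the hex key

ROBOT

A 6-joint arm with a two-finger parallel gripper is mounted at the origin on the work surface. World frame = base frame: x ahead of the robot, y to its left, z up, the work surface at z = 0. Lengths are in m, angles in rad, forces in N, time in s.
With the tool pointing down it reaches from about 0.35 to 0.875 m from the base axis. Payload 4.2 kg.
Tool frame: the origin (TCP) lies at the very end of the fingers, on their centre line; the grasp point (between the pads) lies 19 mm behind it; z points along the fingers, y is the line along which they close (so a half turn about z gives the same grasp; the last joint's range is limited). The gripper opens to 87 mm and grips with 3 to 60 N. Pads are 19 mm wide; open, the fingers measure 117 mm over their backs; the gripper's body (75 mm by 190 mm) begins 51 mm behind the grasp point.
Start: joints at [-0.853, 0.385, 0.008, 0, -1.194, -0.259], TCP at [0.277, -0.56, 0.223] pointing down, gripper open.
Joint ranges: [-3.14, 3.14], [-1.21, 2.06], [-1.07, 1.41], [-3.16, 2.05], [-2.99, -0.16], [-3.1, 3.1]. Speed limits (rad/s): [2.79, 2.79, 3.14, 3.14, 3.14, 3.14].

INTERFACE

Orientations are given as a 3x3 rotation matrix whose columns are the frame's x, y, z axes.
In Python, from plant import ctrl gives the robot as it stands.
- The arm moves only by the tool move_arm, never from a script. Its argument "increments" is a list of rows, each an object of numbers: "dx", "dy", "dz": the shift along the tool's x, y, z in mm; "turn": the turn about the tool's z in rad. A call has 1 to 5 rows; each row is the pose to reach, as a shift and turn from the pose commanded when the call began, along the tool's axes at that moment; what a row does not reach only later rows make up. A row lasts 1/10 s, in which the tool goes at most 50 mm and 8.59 degrees, less where a joint would pass 70% of its speed; a pose out of reach is approached as far as the arm can. A call with a gripper value outside its range is refused whole. "jaw" is the closure, from 0 (fully open) to 1 (shut), set as the call begins (left out, the last holds). The fingers move at their own pace and stop on an object; the grip force is fixed at half the most. Time passes only in rows, so rows that repeat a pose let the fingers close. It gives the time, the measured TCP pose, the force and the opening at its end, in the units of the state.
- ctrl.state(): the state, without advancing time (a new reading comes with each control period).
- ctrl.grab_frame(name): name is "scene" or "side" or "wrist"; returns a dict with "frame" (480x640x3 uint8, red, green, blue), "fx", "fy", "cx", "cy" (pixels), "position" and "orientation" of the camera in the world. Camera axes: x right, y down, z forward; pixel columns grow to the right and rows downward; lengths in m; the calibration is good to about 2 mm. The wrist camera is an equidistant fisheye: a pixel r from the principal point sees the ray r / f radians off the axis. A picture is of the moment at which its call begins. There is no depth.
- ctrl.job_done(): hands the job in, once; it reports no verdict.
The state is a dict: "t": time; "q": joint angles; "qvel": joint speeds; "joint_torque": joint torques, N m; "tool_pos": TCP position; "eef_rot": TCP orientation; "force": force on the tool from outside, world axes, zero at the start; "ft_torque": the same for the moment, N m; "grip_width": finger opening in m.
Only numpy, scipy, OpenCV 4.12 (cv2) and the standard library are available. Lean on these libraries where they do the work, as an engineer would, in place of code of your own. Each camera call takes 0.05 s, during which the arm holds its last target. There are 200 camera calls.

TASK

Make the blue jar carrier ready for transport: take the orange T-handled hex key out of its grey stand, push its hexagonal tip fully home into the recess of the red knob, and with the key turn the knob clockwise (seen from above) until the retaining bar lies across both jars, against its stop. Then put the key back upright, fully down in its stand and let go of it. Move the bar only with the key, never let the robot itself touch the carrier, and leave the jars, dish, tape and tweezers where they are.

Things in the scene. Friction and masses are not known exactly. Their poses are not given: they have to be found in the camera images.
- key_grip (a point): Centre of the orange T-handle bar of the hex key, which stands upright in the stand in any yaw. Handle 100 mm long (this frame's x), 20 mm wide (y), 24 mm high (z, up). This point is 74 mm above the end of the hexagonal tip and 52 mm above the underside of the flange.
- key_shoulder (a point): Same key, same axes: centre of the underside of its flange, where the hexagonal tip begins. It rests on the knob's top when the tip is fully home, and on the stand's top when the key is in the stand.
- recess (a point): Centre of the mouth of the hexagonal recess in the top of the red star knob (67 mm wide, top 120 mm above table); z up, x along the bar, turns with the knob. 23.8 mm across flats, 3 mm chamfer at the mouth, 25 mm deep; two flats parallel to the bar, so it looks the same every 60 degrees. Play of the tip: 0.9 mm each side, about 11 degrees either way in rotation. The knob cannot lift.
- latch (a joint): Turn of red knob and bar, rad; grows clockwise from above. At 0 the bar is along the carrier's x, between the jars; at 1.571 along its y, over both jars, against a firm stop (locked). Starts 0.25 to 0.6; stays where left (friction about 0.06 N m). Bar: aluminium, 170 mm long, 18 mm wide, 84 to 92 mm above the table.
- carrier: Blue jar carrier fixed to the table, 130 mm (its x) by 200 mm (its y) by 20 mm base; origin at the centre of its underside, z up. A steel post at the centre carries the knob and bar; jar wells lie 65 mm either side along its y; a low steel handle (49 mm high) stands at each y end; two dark stop pins by the post reach 95 mm.
- stand_hole (a point): Centre of the mouth of the round hole in the top of the grey key stand, a fixed block 80 x 80 x 45 mm; z up. Hole 32 mm in diameter, 30 mm deep, so the key's tip enters in any yaw and the flange rests on the top, 45 mm above the table.
- jar_a: Glass jar with blue cap standing in the carrier's +y well, 44 mm in diameter, 70 mm tall, its top 78 mm above the table; origin at the centre of its underside.
- jar_b: Same kind of jar in the carrier's -y well; origin at the centre of its underside.
- jar_c: Same kind of jar, standing on the table further back; origin under its centre.
- jar_d: Same kind of jar, standing on the table further back; origin under its centre.
- dish: Covered glass dish lying on the table, 80 mm in diameter, 16 mm high; origin under its centre.
- tape: Roll of blue tape lying on the table, 76 mm in diameter, 24 mm high; origin under its centre.
- tweezers: Steel tweezers lying on the table, 126 mm long, 6 mm high; origin under the centre.
- key: The whole key, 86 mm tall, about 0.22 kg; origin at the centre of the end of its tip, axes as key_grip. From the bottom: steel hexagonal tip 22 mm long, 22 mm across flats, two flats parallel to the handle (facing +y and -y; same every 60 degrees); flange 44 mm in diameter, 6 mm thick; round shaft 16 mm in diameter, 34 mm long; orange handle.
There are look-alikes about, which are no part of the job. What is meant by the key is not pink or yellow, and is the larger of those in its own colour.

How it is judged:
On the way, in this order (a step that is already met when the one before it is completed fails the run):
1. the key's tip is fully home in the knob's recess (flange within 4 mm of the knob's top, centred, upright) while the bar is still well short of its stop (joint below 1.0) (horizontal distance between key_shoulder and recess below 0.004 m and z of key_shoulder in the frame of recess below 0.004 m and angle between key_shoulder's own z axis and vertical below 0.1 rad and value of joint latch below 1 rad), for 0.2 s.
2. with the key still home in the recess, the knob is turned to its stop (joint above 1.47) (horizontal distance between key_shoulder and recess below 0.004 m and z of key_shoulder in the frame of recess below 0.004 m and angle between key_shoulder's own z axis and vertical below 0.1 rad and value of joint latch above 1.47 rad), for 0.2 s.
At the end, for the whole second after the job is handed in: The bar is over both jars (joint above 1.45 rad, stop at 1.571) and the key stands at rest and upright (within 0.1 rad) in its stand, its flange within 4 mm of the stand's top and within 8 mm of the hole's centre (value of joint latch above 1.45 rad and horizontal distance between key_shoulder and stand_hole below 0.008 m and z of key_shoulder in the frame of stand_hole below 0.004 m and angle between key_shoulder's own z axis and vertical below 0.1 rad and linear speed of key below 0.02 m/s); the robot touches nothing.
It fails at once if the robot itself touches the carrier, knob or bar (over 2 N) (contact force between any of the fingers, the arm and carrier above 2 N).
It fails at once if a jar, the dish, the tape or the tweezers is moved by more than 25 mm, or a jar tipped (distance of any of jar_a, jar_b, jar_c, jar_d, dish, tape, tweezers from where it was at the start of the episode above 0.025 m or angle between any of jar_a, jar_b, jar_c, jar_d's own z axis and vertical above 0.3 rad).
It also fails if it takes over 62 s, if anything falls off the work surface, if the arm or the gripper's body presses on something with over 40 N, if the wrist force passes 120 N, or if a joint passes its speed limit or range.

## Working session

There is one attempt and no reset: what is moved stays moved. The work goes in short steps, Python scripts to look and compute and a tool call to move; the robot and the scene stay as the last step left them, time stands still between calls to the robot, and variables do not carry over. Pictures are saved under pics/ and viewed, on a budget of 10 in all, crops included, one or two more only if the job needs it, and the job is handed in when it is done.

Besides the shell and the picture viewer there is one more tool, called after "Request:" by a JSON object that holds its "name" and its "arguments", one argument or row to a line. move_arm: Moves the arm, as the interface text tells. Its arguments: {"type":"object","properties":{"increments":{"type":"array"},"jaw":{"type":"number"}},"required":["increments"]}

```bash
mkdir -p pics; ls
cat > h.py <<'E'
import numpy as np, cv2, pickle
from plant import ctrl
def grab(n,tag):
    f=ctrl.grab_frame(n); pickle.dump(f,open(f'pics/{tag}.pkl','wb'))
    cv2.imwrite(f'pics/{tag}.png',f['frame'][:,:,::-1]); return f
def load(tag): return pickle.load(open(f'pics/{tag}.pkl','rb'))
def ray(f,u,v,fish=False):
    x=(u-f['cx'])/f['fx'];y=(v-f['cy'])/f['fy']
    if fish:
        r=np.hypot(x,y); s=np.sin(r)/r if r>1e-9 else 1; d=np.array([x*s,y*s,np.cos(r)])
    else: d=np.array([x,y,1.])
    return np.array(f['orientation'])@d
def atz(f,u,v,z,fish=False):
    d=ray(f,u,v,fish);p=np.array(f['position']);return p+d*(z-p[2])/d[2]
def proj(f,P,fish=False):
    c=np.array(f['orientation']).T@(np.array(P)-np.array(f['position']))
    if fish:
        r=np.hypot(c[0],c[1]);t=np.arctan2(r,c[2]);k=t/r if r>1e-9 else 1/c[2]
        return np.array([f['cx']+f['fx']*c[0]*k,f['cy']+f['fy']*c[1]*k])
    return np.array([f['cx']+f['fx']*c[0]/c[2],f['cy']+f['fy']*c[1]/c[2]])
E
python3 - <<'E'
from h import *
for n in('scene','side','wrist'):
    f=grab(n,n+'0'); print(n,f['fx'],f['position'],np.round(f['orientation'],3).tolist())
s=ctrl.state();print({k:np.round(v,3).tolist() for k,v in s.items()})
a=cv2.imread('pics/scene0.png');
E
```

```text
pics
scene 617.4840716860172 [ 1.45344578 -0.07849422  0.85912865] [[0.049, 0.667, -0.743], [0.999, -0.024, 0.045], [0.012, -0.744, -0.668]]
side 466.73672103378243 [0.28863111 0.57601902 0.67200359] [[-0.898, -0.284, 0.337], [-0.44, 0.56, -0.702], [0.011, -0.778, -0.628]]
wrist 371.64829954431775 [ 0.21734685 -0.58906334  0.38481136] [[-0.442, 0.87, 0.219], [0.897, 0.428, 0.11], [0.002, 0.245, -0.97]]
{'t': 0.15, 'q': [-0.853, 0.385, 0.007, -0.0, -1.194, -0.259], 'qvel': [-0.001, -0.001, 0.003, 0.002, 0.001, -0.0], 'joint_torque': [-0.0, -39.105, 18.759, 4.222, 0.012, -0.0], 'tool_pos': [0.277, -0.56, 0.222], 'eef_rot': [[-0.897, -0.443, -0.001], [-0.443, 0.897, 0.001], [0.0, 0.002, -1.0]], 'force': [0.283, -0.885, -0.493], 'ft_torque': [0.061, -0.043, -0.036], 'grip_width': 0.087}
```

View pics/scene0.png

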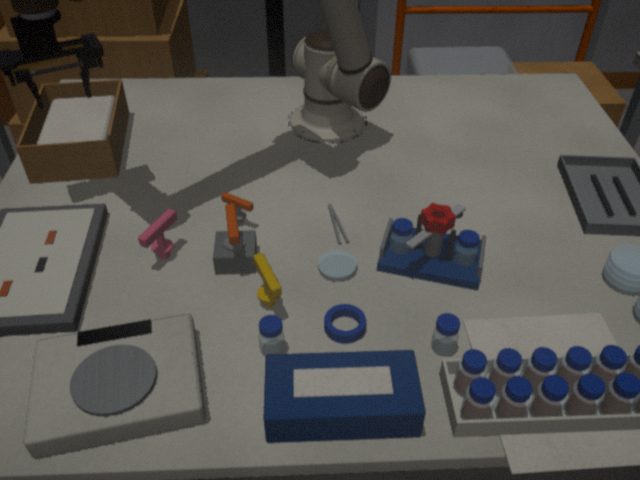

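View pics/side0.png

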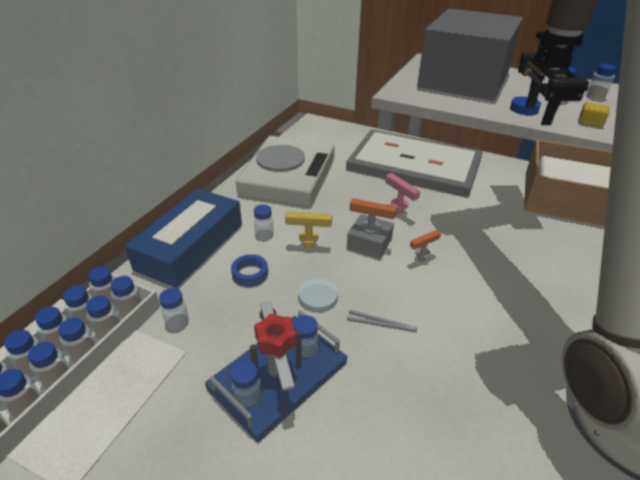

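Scene image: candidates for the key are the orange one in the stand (232,222), the small orange one on the table (237,201), pink (158,230) and yellow (267,275). I choose the larger orange one in the grey stand. The knob is at (438,216). Next is one close crop.

Run:
```python
from h import *
a=cv2.imread('pics/scene0.png');b=cv2.imread('pics/side0.png')
r=lambda im,x,y:cv2.resize(im[y:y+75,x:x+100],(400,300),interpolation=cv2.INTER_CUBIC)
cv2.imwrite('pics/c1.png',np.vstack([np.hstack([r(a,190,190),r(a,385,190)]),np.hstack([r(b,330,185),r(b,230,300)])]))
for n in('scene0','side0'):
    h=cv2.cvtColor(cv2.imread(f'pics/{n}.png'),cv2.COLOR_BGR2HSV)
    for nm,lo,hi in(('orange',6,14),('red',0,4),('red2',172,180)):
        m=cv2.inRange(h,(lo,140,70),(hi,255,255));k,l,st,c=cv2.connectedComponentsWithStats(m)
        print(n,nm,[(st[i].tolist(),c[i].round(1).tolist()) for i in range(1,k) if st[i,4]>40])
```

```text
scene0 orange [([392, 0, 12, 75, 307], [397.6, 40.7]), ([404, 5, 191, 7, 968], [496.4, 8.2]), ([222, 192, 30, 52, 614], [233.7, 214.2]), ([46, 232, 9, 11, 60], [50.2, 237.0]), ([0, 282, 11, 14, 92], [4.7, 288.3])]
scene0 red [([422, 204, 34, 28, 475], [437.7, 215.3])]
scene0 red2 []
side0 orange [([351, 200, 45, 17, 434], [373.3, 207.7]), ([412, 231, 28, 15, 184], [425.8, 238.0])]
side0 red [([255, 314, 41, 34, 752], [274.4, 330.4])]
side0 red2 []
```

View pics/c1.png

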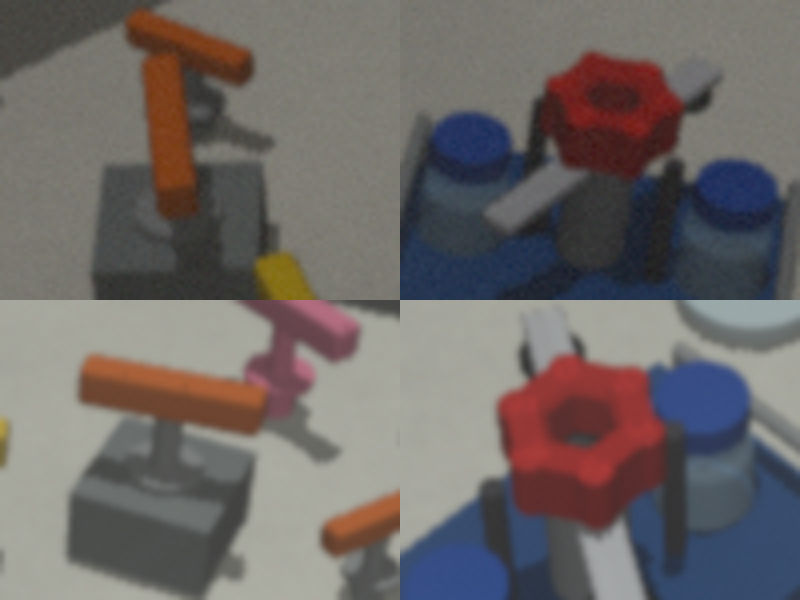

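The crop confirms the larger orange key upright in the grey stand (scene handle (226..239, 204..243)). The recess mouth is at scene (438.3,214) and side (275.8,331), the bar's ends are at scene (409,244) and (462,207), and the caps at (403,224) and (469.5,236).

Run:
```python
from h import *
from scipy.optimize import minimize
a=load('scene0');b=load('side0')
print('recess',atz(a,438.3,214,.12),atz(b,275.8,331.2,.12))
j1=atz(a,403.2,224.2,.078);j2=atz(a,469.5,236.2,.078);print('jars',j1,j2,(j1+j2)/2,np.linalg.norm(j1-j2),'yaw carrier y',np.degrees(np.arctan2(*(j2-j1)[1::-1])))
e1=atz(a,409.3,244.2,.092);e2=atz(a,462.2,207,.092);print('bar',e1,e2,np.linalg.norm(e1-e2),(e1+e2)/2,np.degrees(np.arctan2(*(e2-e1)[1::-1])))
S=4
ma=np.zeros((480*S,640*S),np.uint8)
p=np.array([(145,58),(183,53),(195,180),(195,212),(162,216),(157,187)])+np.array([190,190])*4
cv2.fillPoly(ma,[p],255)
h=cv2.cvtColor(cv2.imread('pics/side0.png'),cv2.COLOR_BGR2HSV)
mb=cv2.inRange(h,(6,140,70),(14,255,255));mb[:,400:]=0;mb=cv2.resize(mb,None,fx=S,fy=S,interpolation=cv2.INTER_NEAREST)
def hull(f,x,y,yaw):
    c,s=np.cos(yaw),np.sin(yaw)
    P=[proj(f,[x+c*i*.05-s*j*.01,y+s*i*.05+c*j*.01,.097+k*.012]) for i in(-1,1) for j in(-1,1) for k in(-1,1)]
    m=np.zeros((480*S,640*S),np.uint8);cv2.fillConvexPoly(m,cv2.convexHull(((np.array(P)+.5)*S).astype(np.int32)),255);return m
def iou(m,n): return (m&n).sum()/255/((m|n)>0).sum()
for W in((1,1),(1,0),(0,1)):
    c=lambda v:-W[0]*iou(hull(a,v[0]/100,v[1]/100,v[2]),ma)-W[1]*iou(hull(b,v[0]/100,v[1]/100,v[2]),mb)
    t=atz(a,232.5,222,.1)
    v=min((minimize(c,[t[0]*100,t[1]*100,y],method='Nelder-Mead',options=dict(initial_simplex=[[t[0]*100+i,t[1]*100+j,y+k] for i,j,k in((0,0,0),(2,0,0),(0,2,0),(0,0,.3))])) for y in(0,.5,-.5)),key=lambda r:r.fun)
    print(W,v.x,v.fun)
```

```text
recess [0.54970247 0.18656623 0.12      ] [0.54171142 0.18863969 0.12      ]
jars [0.52771977 0.12629368 0.078     ] [0.56814512 0.24966378 0.078     ] [0.54793244 0.18797873 0.078     ] 0.1298244604130032 yaw carrier y 71.8573035541284
bar [0.60260445 0.12585877 0.092     ] [0.49495813 0.24879683 0.092     ] 0.16340592778183125 [0.54878129 0.1873278  0.092     ] 131.20585351644414
(1, 1) [ 53.31814266 -20.71254322   0.1313503 ] -1.4466088444805996
(1, 0) [ 53.17592227 -20.65944316   0.13836858] -0.8445680184456802
(0, 1) [ 5.38474548e+01 -2.14155414e+01 -3.04634266e-02] -0.6234945173467553
```

Request:
{"name": "move_arm", "arguments": {
  "increments": [
    {"dx":-193,"dy":102,"turn":0.33},
    {"dx":-193,"dy":102,"turn":0.33},
    {"dx":-193,"dy":102,"turn":0.33},
    {"dx":-193,"dy":102,"turn":0.33},
    {"dx":-193,"dy":102,"turn":0.33}
  ],
  "jaw": 0
}}

```text
invalid input
```

Request:
{"name": "move_arm", "arguments": {
  "increments": [
    {"dx":-193,"dy":102,"dz":0,"turn":0.33},
    {"dx":-193,"dy":102,"dz":0,"turn":0.33},
    {"dx":-193,"dy":102,"dz":0,"turn":0.33},
    {"dx":-193,"dy":102,"dz":0,"turn":0.33},
    {"dx":-193,"dy":102,"dz":0,"turn":0.33}
  ]
}}

```text
t: 0.65
tool_pos: [0.4061, -0.3806, 0.2225]
eef_rot: [[-0.991, -0.131, 0.0], [-0.131, 0.991, 0.001], [-0.0, 0.001, -1.0]]
force: [0.4, 0.5, 0.8]
grip_width: 0.0867
```

Request:
{"name": "move_arm", "arguments": {
  "increments": [
    {"dx":-148,"dy":156,"dz":0,"turn":0},
    {"dx":-148,"dy":156,"dz":0,"turn":0},
    {"dx":-148,"dy":156,"dz":0,"turn":0},
    {"dx":-148,"dy":156,"dz":0,"turn":0},
    {"dx":-148,"dy":156,"dz":0,"turn":0}
  ]
}}

```text
t: 1.15
tool_pos: [0.5335, -0.2063, 0.2222]
eef_rot: [[-0.991, -0.133, 0.0], [-0.133, 0.991, 0.0], [-0.0, 0.0, -1.0]]
force: [-1.3, 0.1, -0.9]
grip_width: 0.0874
```

Run:
```python
from h import *
f=grab('wrist','w1');s=ctrl.state();print(s['tool_pos'],s['q'],f['position'])
a=cv2.imread('pics/w1.png')
for t,p in (('e',[.532,-.207,.109]),): print(proj(f,p,True))
```

```text
[ 0.53374919 -0.20630398  0.22201785] [-8.60692387e-02  2.95574917e-01 -1.25608350e-01 -5.09051466e-04
 -1.14943559e+00 -1.35119043e+00] [ 0.46782363 -0.21473139  0.38537574]
[324.64659714 231.69183557]
```

View pics/w1.png

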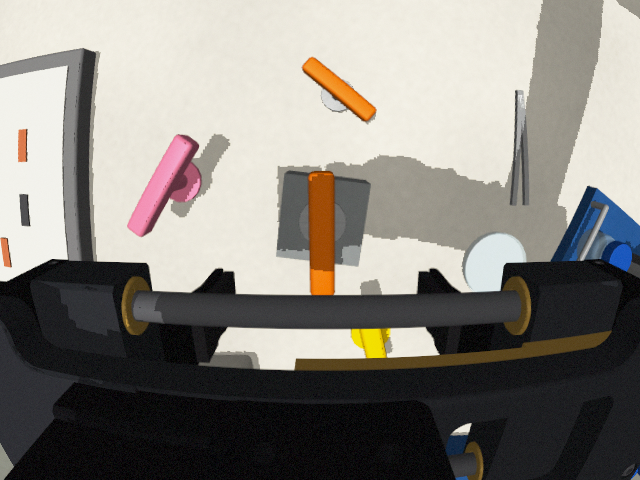

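Wrist view: the orange handle runs from (321,172) to about (322,295), the stand corners are (286,171), (370,182), (358,266), (277,256), and the pink and small orange keys are clear of the fingers.

Run:
```python
from h import *
f=load('w1')
L=[atz(f,*p,.109,True) for p in((309.5,178),(310.5,285))];R=[atz(f,*p,.109,True) for p in((333.5,178),(334.5,285))]
m=[(l+r)/2 for l,r in zip(L,R)];print('mids',m,'width',np.linalg.norm(L[0]-R[0]),'yaw',np.degrees(np.arctan2(*(m[1]-m[0])[1::-1])))
print('end',atz(f,321,172,.109,True),atz(f,322.5,295,.109,True))
c=[atz(f,*p,.045,True) for p in((286,171),(370,182),(358,266),(277,256))];print('stand',np.mean(c,0),[np.linalg.norm(c[i]-c[i-1]) for i in range(4)])
print('flange',atz(f,322.5,221,.051,True))
h=cv2.cvtColor(cv2.imread('pics/w1.png'),cv2.COLOR_BGR2HSV);mk=cv2.inRange(h,(6,170,60),(16,255,255))
for r in(180,200,220,240,260,280): x=np.where(mk[r,290:350])[0]+290;print(r,x.min(),x.max())
y=np.where(mk[150:,322])[0]+150;print(y.min(),y.max())
```

```text
mids [array([ 0.49163689, -0.2147202 ,  0.109     ]), array([ 0.57543537, -0.20297479,  0.109     ])] width 0.017842289865889097 yaw 7.97874608424391
end [ 0.48725004 -0.21566905  0.109     ] [ 0.58401867 -0.20185349  0.109     ]
stand [ 0.53564428 -0.20853512  0.045     ] [np.float64(0.08184874172189618), np.float64(0.07782958946885109), np.float64(0.08166441249370901), np.float64(0.07875457791024577)]
flange [ 0.53573479 -0.20865597  0.051     ]
180 309 333
200 309 333
220 309 333
240 310 333
260 310 333
280 311 333
171 294
```

Request:
{"name": "move_arm", "arguments": {
  "increments": [
    {"dx":-2,"dy":-3,"dz":35,"turn":0},
    {"dx":-2,"dy":-3,"dz":70,"turn":0},
    {"dx":-2,"dy":-3,"dz":100,"turn":0},
    {"dx":-2,"dy":-3,"dz":130,"turn":0},
    {"dx":-2,"dy":-3,"dz":144,"turn":0}
  ]
}}

```text
t: 1.7
tool_pos: [0.5311, -0.213, 0.0754]
eef_rot: [[-0.992, -0.127, -0.006], [-0.127, 0.992, 0.001], [0.005, 0.002, -1.0]]
force: [-0.1, -0.4, 0.6]
grip_width: 0.0871
```

Request:
{"name": "move_arm", "arguments": {
  "increments": [
    {"dx":0,"dy":0,"dz":0,"turn":0},
    {"dx":0,"dy":0,"dz":0,"turn":0},
    {"dx":0,"dy":0,"dz":0,"turn":0},
    {"dx":0,"dy":0,"dz":0,"turn":0},
    {"dx":0,"dy":0,"dz":0,"turn":0}
  ],
  "jaw": 1
}}

```text
t: 2.2
tool_pos: [0.5342, -0.2125, 0.0796]
eef_rot: [[-0.992, -0.128, 0.002], [-0.128, 0.992, -0.0], [-0.002, -0.0, -1.0]]
force: [0.3, 0.0, -0.8]
grip_width: 0.0549
```

Request:
{"name": "move_arm", "arguments": {
  "increments": [
    {"dx":0,"dy":0,"dz":0,"turn":0},
    {"dx":0,"dy":0,"dz":0,"turn":0},
    {"dx":0,"dy":0,"dz":0,"turn":0},
    {"dx":0,"dy":0,"dz":0,"turn":0},
    {"dx":0,"dy":0,"dz":0,"turn":0}
  ]
}}

```text
t: 2.7
tool_pos: [0.5337, -0.2122, 0.0784]
eef_rot: [[-0.992, -0.128, -0.0], [-0.128, 0.992, 0.0], [0.0, 0.0, -1.0]]
force: [0.7, 0.6, 0.6]
grip_width: 0.02
```

Request:
{"name": "move_arm", "arguments": {
  "increments": [
    {"dx":0,"dy":0,"dz":-20,"turn":0},
    {"dx":0,"dy":0,"dz":-50,"turn":0},
    {"dx":0,"dy":0,"dz":-90,"turn":0},
    {"dx":0,"dy":0,"dz":-130,"turn":0},
    {"dx":0,"dy":0,"dz":-150,"turn":0}
  ]
}}

```text
t: 3.2
tool_pos: [0.5349, -0.2128, 0.2321]
eef_rot: [[-0.992, -0.129, 0.005], [-0.129, 0.992, -0.001], [-0.005, -0.002, -1.0]]
force: [1.0, -0.0, -1.5]
grip_width: 0.0198
```

Request:
{"name": "move_arm", "arguments": {
  "increments": [
    {"dx":-6,"dy":30,"dz":0,"turn":-0.1},
    {"dx":-14,"dy":70,"dz":0,"turn":-0.22},
    {"dx":-24,"dy":115,"dz":0,"turn":-0.34},
    {"dx":-34,"dy":160,"dz":0,"turn":-0.46},
    {"dx":-44,"dy":205,"dz":0,"turn":-0.58}
  ]
}}

```text
t: 3.7
tool_pos: [0.5504, -0.0019, 0.2279]
eef_rot: [[-0.756, -0.654, -0.001], [-0.654, 0.756, 0.0], [0.001, 0.001, -1.0]]
force: [1.4, -0.3, -1.7]
grip_width: 0.0198
```

Request:
{"name": "move_arm", "arguments": {
  "increments": [
    {"dx":-34,"dy":34,"dz":0,"turn":-0.12},
    {"dx":-67,"dy":67,"dz":0,"turn":-0.24},
    {"dx":-101,"dy":101,"dz":0,"turn":-0.36},
    {"dx":-134,"dy":134,"dz":0,"turn":-0.46},
    {"dx":-160,"dy":160,"dz":0,"turn":-0.53}
  ]
}}

```text
t: 4.2
tool_pos: [0.5678, 0.2246, 0.2276]
eef_rot: [[-0.322, -0.947, -0.001], [-0.947, 0.322, -0.0], [0.001, 0.001, -1.0]]
force: [0.6, -0.2, -1.7]
grip_width: 0.0203
```

Request:
{"name": "move_arm", "arguments": {
  "increments": [
    {"dx":0,"dy":0,"dz":0,"turn":0},
    {"dx":0,"dy":0,"dz":0,"turn":0},
    {"dx":0,"dy":0,"dz":0,"turn":0},
    {"dx":0,"dy":0,"dz":0,"turn":0}
  ]
}}

```text
t: 4.6
tool_pos: [0.5683, 0.2209, 0.2285]
eef_rot: [[-0.328, -0.945, -0.0], [-0.945, 0.328, -0.0], [0.0, 0.0, -1.0]]
force: [0.1, -0.1, -1.8]
grip_width: 0.0198
```

Run:
```python
from h import *
s=ctrl.state();print(s['tool_pos'],s['eef_rot'],s['q'])
f=grab('wrist','w2');print(f['position'],f['orientation'])
```

```text
[0.56828655 0.22085187 0.2285168 ] [[-3.27624428e-01 -9.44807947e-01 -4.20753284e-04]
 [-9.44807982e-01  3.27624532e-01 -2.06898500e-04]
 [ 3.33328445e-04  3.29746058e-04 -9.99999890e-01]] [ 6.35817785e-01  3.55003664e-01 -2.20097862e-02 -8.96732997e-05
 -1.19424427e+00 -9.69572998e-01]
[0.54673235 0.15865571 0.39176622] [[-9.44634664e-01  3.18132700e-01  8.03550659e-02]
 [ 3.28123855e-01  9.16090706e-01  2.30461610e-01]
 [-2.95154669e-04  2.44068440e-01 -9.69757964e-01]]
```

View pics/w2.png

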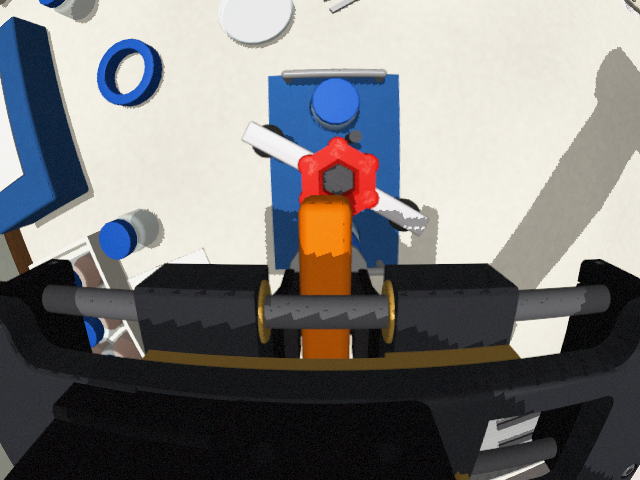

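Wrist view: the recess centre is near (339,179), the bar's ends near (250,134) and (424,224), and the handle's far end is at row ~196, columns 300–351.

```bash
cat >> h.py <<'E'
def recess(f,u0,v0):
    im=f['frame'];hs=cv2.cvtColor(im,cv2.COLOR_RGB2HSV)
    red=cv2.inRange(hs,(0,120,60),(6,255,255))|cv2.inRange(hs,(172,120,60),(180,255,255))
    k,l,st,c=cv2.connectedComponentsWithStats(cv2.bitwise_not(red),connectivity=4)
    i=l[int(v0),int(u0)];return (l==i).astype(np.uint8),st[i],c[i]
E
python3 - <<'E'
from h import *
f=load('w2');m,st,c=recess(f,339,179);print(st,c)
cn=max(cv2.findContours(m,cv2.RETR_EXTERNAL,cv2.CHAIN_APPROX_NONE)[0],key=len)[:,0]
P=np.array([atz(f,u,v,.12,True)[:2] for u,v in cn]);print('recess c',P.mean(0),'extent',np.ptp(P,0),'minarea',cv2.minAreaRect((P*1e4).astype(np.float32)))
ang=lambda p,q:np.degrees(np.arctan2(q[1]-p[1],q[0]-p[0]))
g=cv2.cvtColor(f['frame'],cv2.COLOR_RGB2HSV)
b=((g[...,1]<40)&(g[...,2]>60)).astype(np.uint8)
e1,e2=atz(f,250,134,.092,True),atz(f,424,224,.092,True);print('bar',e1,e2,(e1+e2)/2,np.linalg.norm(e1-e2),ang(e1,e2))
T=np.array([.56829,.22085]);R=np.array([[-.3276,-.9448],[-.9448,.3276]])
for u,v in((301,215),(351,215),(326,196),(326,202)): print('handle tool xy',(atz(f,u,v,.2595,True)[:2]-T)@R)
hm=cv2.inRange(g,(6,170,60),(20,255,255))
for r in(220,240,255): x=np.where(hm[r,280:370])[0]+280;print(r,x.min(),x.max(),[(atz(f,xx,r,.2595,True)[:2]-T)@R for xx in(x.min(),x.max())])
# hex corner fit
hull=cv2.convexHull((P*1e5).astype(np.float32))[:,0]/1e5;d=hull-P.mean(0);print([(round(np.degrees(np.arctan2(y,x)),0),round(1000*np.hypot(x,y),1)) for x,y in d])
E
```

```text
[     0      0    640    480 303879] [319.26687267 240.2208741 ]
recess c [0.59427224 0.26196074] extent [1.10074528 0.94133065] minarea ((6340.333984375, 3010.61279296875), (7082.80712890625, 11566.7080078125), 72.11029052734375)
bar [0.60090264 0.12773318 0.092     ] [0.48924276 0.24526616 0.092     ] [0.5450727  0.18649967 0.092     ] 0.16211703323434334 133.53210796065832
handle tool xy [ 0.04126431 -0.0090562 ]
handle tool xy [0.0412557  0.00905768]
handle tool xy [4.81824648e-02 3.87146155e-06]
handle tool xy [4.60042882e-02 2.84640771e-06]
220 299 351 [array([ 0.03941807, -0.00981194]), array([0.03940738, 0.00908268])]
240 299 350 [array([ 0.03191556, -0.00994062]), array([0.03190688, 0.00882632])]
255 300 350 [array([ 0.02615413, -0.0096788 ]), array([0.02614687, 0.00892067])]
[(np.float64(-62.0), np.float64(440.2)), (np.float64(16.0), np.float64(726.6)), (np.float64(126.0), np.float64(684.2)), (np.float64(-157.0), np.float64(434.0))]
```

Request:
{"name": "move_arm", "arguments": {
  "increments": [
    {"dx":-15,"dy":0,"dz":0,"turn":0},
    {"dx":-25,"dy":0,"dz":0,"turn":0},
    {"dx":-25,"dy":0,"dz":0,"turn":0},
    {"dx":-25,"dy":0,"dz":0,"turn":0},
    {"dx":-25,"dy":0,"dz":0,"turn":0}
  ]
}}

```text
t: 5.15
tool_pos: [0.5764, 0.2456, 0.2284]
eef_rot: [[-0.326, -0.945, -0.0], [-0.945, 0.326, -0.0], [0.0, 0.0, -1.0]]
force: [1.0, -0.2, -2.5]
grip_width: 0.0196
```

Run:
```python
from h import *
s=ctrl.state();print(s['tool_pos'],s['eef_rot'][:2])
f=grab('wrist','w3');T=s['tool_pos'][:2];R=s['eef_rot'][:2,:2]
g=cv2.cvtColor(f['frame'],cv2.COLOR_RGB2HSV)
hm=cv2.inRange(g,(6,170,60),(20,255,255));y=np.where(hm[120:300,326])[0]+120;print('handle end row',y.min(),(atz(f,326,y.min(),.2595,True)[:2]-T)@R)
u,v=proj(f,[.546,.187,.12],True);print(u,v)
m,st,c=recess(f,u,v);print(st,c,atz(f,*c,.12,True),atz(f,*c,.105,True))
x0,y0=int(u)-100,int(v)-75
crop=cv2.resize(f['frame'][max(y0,0):y0+150,x0:x0+200],None,fx=4,fy=4,interpolation=cv2.INTER_CUBIC);print(x0,max(y0,0))
cv2.imwrite('pics/c3.png',crop[:,:,::-1])
```

```text
[0.576403   0.24564006 0.22840256] [[-3.25972330e-01 -9.45379217e-01 -4.19556230e-04]
 [-9.45379211e-01  3.25972467e-01 -3.11840131e-04]]
handle end row 196 [4.81786706e-02 9.11533733e-06]
339.248429643617 147.38684610695918
[322 130  31  34 780] [337.30384615 146.17948718] [0.54704802 0.18571222 0.12      ] [0.54661146 0.18583811 0.105     ]
239 72
```

View pics/c3.png

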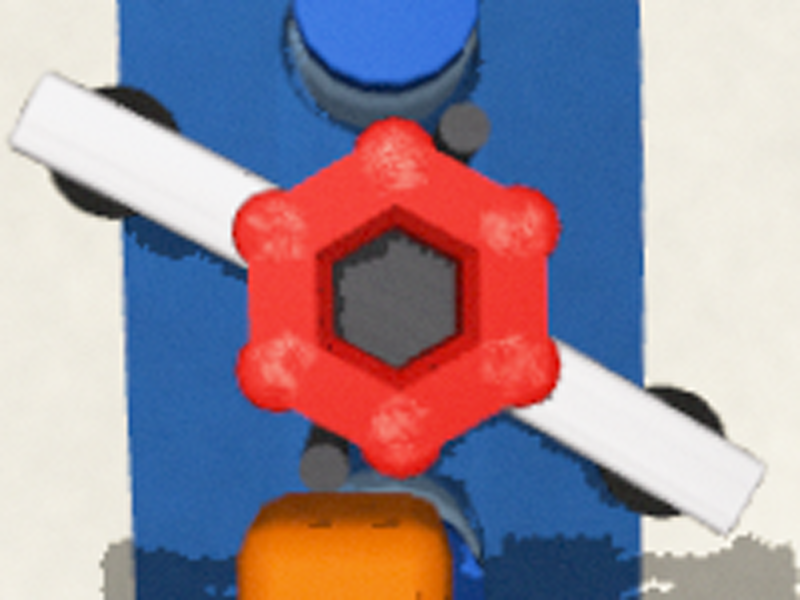

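The crop shows the recess mouth hexagon centred at crop (398,297), i.e. image (338.3,146), with its flats vertical in the image. That means the handle is already aligned with it. Moving over the recess.

Request:
{"name": "move_arm", "arguments": {
  "increments": [
    {"dx":25,"dy":3,"dz":0,"turn":0},
    {"dx":50,"dy":7,"dz":0,"turn":0},
    {"dx":68,"dy":9,"dz":0,"turn":0},
    {"dx":68,"dy":9,"dz":20,"turn":0},
    {"dx":68,"dy":9,"dz":40,"turn":0}
  ]
}}

```text
t: 5.7
tool_pos: [0.546, 0.1838, 0.1894]
eef_rot: [[-0.327, -0.945, 0.003], [-0.945, 0.327, 0.002], [-0.002, -0.002, -1.0]]
force: [-0.3, 0.0, -2.0]
grip_width: 0.0198
```

Request:
{"name": "move_arm", "arguments": {
  "increments": [
    {"dx":0,"dy":0,"dz":0,"turn":0},
    {"dx":0,"dy":0,"dz":0,"turn":0},
    {"dx":0,"dy":0,"dz":0,"turn":0},
    {"dx":0,"dy":0,"dz":0,"turn":0}
  ]
}}

```text
t: 6.1
tool_pos: [0.5465, 0.1849, 0.1898]
eef_rot: [[-0.326, -0.945, 0.002], [-0.945, 0.326, 0.001], [-0.002, -0.002, -1.0]]
force: [-0.4, 0.3, -1.9]
grip_width: 0.0196
```

Run:
```python
from h import *
s=ctrl.state();print(s['tool_pos'],s['eef_rot'][:2],s['force'])
a=grab('scene','s4')['frame'];b=grab('side','d4')['frame']
r=lambda im,x,y:cv2.resize(im[y:y+75,x:x+50],(400,600),interpolation=cv2.INTER_CUBIC)
cv2.imwrite('pics/c4.png',np.hstack([r(a,413,165),r(b,250,280)])[:,:,::-1])
```

```text
[0.54653428 0.18485331 0.18976451] [[-0.32568789 -0.94547517  0.00202466]
 [-0.94547592  0.32569036  0.0010328 ]] [-0.41963597  0.3392917  -1.86364676]
```

View pics/c4.png

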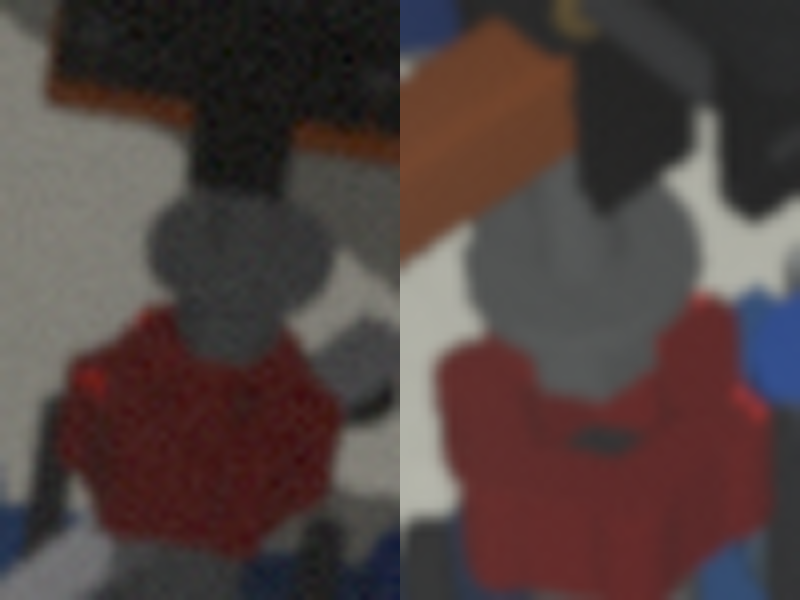

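Run:
```python
from h import *
a=load('s4');b=load('d4')
ur=(240.5+.5)/8-.5+413; us=(184+.5)/8-.5+250
# recess mouth columns seen at start: 438.1 scene, 275.6 side
for n,f,u,ur_ in(('scene',a,ur,438.15),('side',b,us,275.6)):
    p=np.array([.5463,.1858,.159]);q=proj(f,p);k=proj(f,[.5463,.1858,.12])
    J=[(proj(f,p+d)-q)[0] for d in(np.array([.001,0,0]),np.array([0,.001,0]))]
    print(n,'flange col',u,'pred',q,'recess col',ur_,'pred',k,'px/mm xy',J)
```

```text
scene flange col 442.625 pred [440.31708985 196.61734123] recess col 438.15 pred [437.57728496 212.88650862] px/mm xy [np.float64(0.09912550464724745), np.float64(0.5302936797896791)]
side flange col 272.5625 pred [272.85269292 311.3355965 ] recess col 275.6 pred [274.11411802 328.82296896] px/mm xy [np.float64(-0.5915662058200155), np.float64(-0.347125014231608)]
```

Request:
{"name": "move_arm", "arguments": {
  "increments": [
    {"dx":2,"dy":0.5,"dz":3,"turn":0},
    {"dx":2,"dy":0.5,"dz":7,"turn":0},
    {"dx":2,"dy":0.5,"dz":11,"turn":0},
    {"dx":2,"dy":0.5,"dz":14,"turn":0},
    {"dx":2,"dy":0.5,"dz":17,"turn":0}
  ]
}}

```text
t: 6.7
tool_pos: [0.5454, 0.1827, 0.1718]
eef_rot: [[-0.325, -0.946, 0.001], [-0.946, 0.325, -0.0], [-0.0, -0.001, -1.0]]
force: [0.6, -1.0, 2.9]
grip_width: 0.0199
```

Request:
{"name": "move_arm", "arguments": {
  "increments": [
    {"dx":0,"dy":0,"dz":1,"turn":0},
    {"dx":0,"dy":0,"dz":2,"turn":0},
    {"dx":0,"dy":0,"dz":3,"turn":0},
    {"dx":0,"dy":0,"dz":4,"turn":0},
    {"dx":0,"dy":0,"dz":4,"turn":0}
  ]
}}

```text
t: 7.2
tool_pos: [0.5457, 0.1827, 0.1677]
eef_rot: [[-0.326, -0.945, 0.002], [-0.945, 0.326, 0.0], [-0.001, -0.002, -1.0]]
force: [3.5, -0.7, -0.4]
grip_width: 0.0198
```

Request:
{"name": "move_arm", "arguments": {
  "increments": [
    {"dx":0,"dy":0,"dz":3,"turn":0},
    {"dx":0,"dy":0,"dz":6,"turn":0},
    {"dx":0,"dy":0,"dz":9,"turn":0},
    {"dx":0,"dy":0,"dz":11,"turn":0},
    {"dx":0,"dy":0,"dz":13,"turn":0}
  ]
}}

```text
t: 7.7
tool_pos: [0.5453, 0.1829, 0.1546]
eef_rot: [[-0.326, -0.945, 0.001], [-0.945, 0.326, 0.0], [-0.001, -0.001, -1.0]]
force: [4.2, -2.1, 1.2]
grip_width: 0.0199
```

Request:
{"name": "move_arm", "arguments": {
  "increments": [
    {"dx":0,"dy":0,"dz":1,"turn":0},
    {"dx":0,"dy":0,"dz":2,"turn":0},
    {"dx":0,"dy":0,"dz":2,"turn":0},
    {"dx":0,"dy":0,"dz":2,"turn":0}
  ]
}}

```text
t: 8.1
tool_pos: [0.5452, 0.1829, 0.1531]
eef_rot: [[-0.326, -0.945, 0.001], [-0.945, 0.326, 0.0], [-0.001, -0.001, -1.0]]
force: [4.0, -2.6, 3.7]
grip_width: 0.0202
```

Run:
```python
from h import *
s=ctrl.state();print(s['tool_pos'],s['force'],s['ft_torque'],s['q'])
a=grab('scene','s5')['frame'];b=grab('side','d5')['frame']
r=lambda im,x,y:cv2.resize(im[y:y+75,x:x+50],(400,600),interpolation=cv2.INTER_CUBIC)
cv2.imwrite('pics/c5.png',np.hstack([r(a,413,165),r(b,250,280)])[:,:,::-1])
```

```text
[0.5452164  0.18289244 0.15310461] [ 3.95839412 -2.58575747  3.745326  ] [-0.68426648 -1.39793592  0.02364448] [ 6.05461766e-01  3.58808843e-01 -2.17982571e-01  4.83562891e-04
 -9.92639853e-01 -9.37448915e-01]
```

View pics/c5.png

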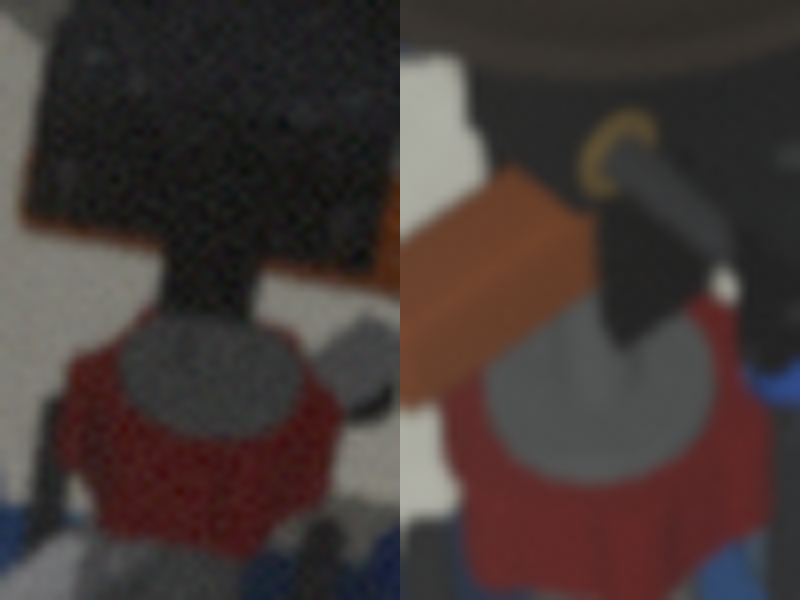

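Both views show the flange flush on the knob, and TCP z 0.153 matches fully home. I'll press lightly, relieve the side load, hold, then turn clockwise.

Request:
{"name": "move_arm", "arguments": {
  "increments": [
    {"dx":0.2,"dy":-0.8,"dz":1,"turn":0},
    {"dx":0.2,"dy":-0.8,"dz":1,"turn":0},
    {"dx":0.2,"dy":-0.8,"dz":1,"turn":0},
    {"dx":0.2,"dy":-0.8,"dz":1,"turn":0}
  ]
}}

```text
t: 8.6
tool_pos: [0.5453, 0.1828, 0.153]
eef_rot: [[-0.325, -0.946, 0.001], [-0.946, 0.325, 0.001], [-0.001, -0.0, -1.0]]
force: [-0.3, -0.7, 9.7]
grip_width: 0.0193
```

Request:
{"name": "move_arm", "arguments": {
  "increments": [
    {"dx":0,"dy":0.2,"dz":0,"turn":0.08},
    {"dx":0,"dy":0.4,"dz":0,"turn":0.16},
    {"dx":-0.1,"dy":0.6,"dz":0,"turn":0.24},
    {"dx":-0.1,"dy":0.8,"dz":0,"turn":0.32},
    {"dx":-0.2,"dy":1,"dz":0,"turn":0.4}
  ]
}}

```text
t: 9.1
tool_pos: [0.5444, 0.1834, 0.153]
eef_rot: [[-0.67, -0.742, 0.001], [-0.742, 0.67, 0.001], [-0.001, 0.0, -1.0]]
force: [0.2, 1.3, 9.4]
grip_width: 0.0195
```

Forces are low and the key is following. Continuing.

Request:
{"name": "move_arm", "arguments": {
  "increments": [
    {"dx":0,"dy":0.2,"dz":0,"turn":0.08},
    {"dx":0,"dy":0.4,"dz":0,"turn":0.16},
    {"dx":-0.1,"dy":0.6,"dz":0,"turn":0.24},
    {"dx":-0.1,"dy":0.8,"dz":0,"turn":0.32},
    {"dx":-0.2,"dy":1,"dz":0,"turn":0.4}
  ]
}}

```text
t: 9.6
tool_pos: [0.5438, 0.1842, 0.153]
eef_rot: [[-0.906, -0.423, 0.001], [-0.423, 0.906, 0.001], [-0.001, 0.0, -1.0]]
force: [0.7, 0.4, 9.9]
grip_width: 0.0198
```

Request:
{"name": "move_arm", "arguments": {
  "increments": [
    {"dx":0,"dy":0.2,"dz":0,"turn":0.07},
    {"dx":0,"dy":0.4,"dz":0,"turn":0.14},
    {"dx":0,"dy":0.5,"dz":0,"turn":0.2},
    {"dx":0,"dy":0.6,"dz":0,"turn":0.26},
    {"dx":0,"dy":0.6,"dz":0,"turn":0.26}
  ]
}}

```text
t: 10.1
tool_pos: [0.5436, 0.1848, 0.153]
eef_rot: [[-0.984, -0.178, 0.001], [-0.178, 0.984, 0.001], [-0.001, 0.001, -1.0]]
force: [-0.3, -0.5, 9.2]
grip_width: 0.0197
```

Run:
```python
from h import *
s=ctrl.state();print(s['tool_pos'],s['force'],s['ft_torque'],s['q'],s['eef_rot'][0])
```

```text
[0.54355133 0.18484075 0.15299971] [-0.25505715 -0.51309395  9.21561089] [-0.18677769 -0.17756048  0.01379086] [ 6.09643049e-01  3.57653325e-01 -2.19724106e-01 -4.61013801e-04
 -9.92362355e-01 -2.00138646e+00] [-9.84057370e-01 -1.77850153e-01  6.45224145e-04]
```

Request:
{"name": "move_arm", "arguments": {
  "increments": [
    {"dx":0,"dy":0.1,"dz":0,"turn":0.05},
    {"dx":0,"dy":0.2,"dz":0,"turn":0.1},
    {"dx":0,"dy":0.3,"dz":0,"turn":0.14},
    {"dx":0,"dy":0.4,"dz":0,"turn":0.18},
    {"dx":0,"dy":0.4,"dz":0,"turn":0.18}
  ]
}}

```text
t: 10.6
tool_pos: [0.5431, 0.1848, 0.1529]
eef_rot: [[-1.0, 0.0, -0.0], [0.0, 1.0, -0.0], [0.0, -0.0, -1.0]]
force: [-0.6, -0.4, 8.9]
grip_width: 0.0195
```

Run:
```python
from h import *
s=ctrl.state();print(s['tool_pos'],s['force'],s['ft_torque'],s['q'][5],s['eef_rot'][0])
f=grab('wrist','w6');a=grab('scene','s6')
w=f['frame'][40:300,150:500];sc=cv2.resize(a['frame'][180:300,370:500],(450,415),interpolation=cv2.INTER_CUBIC)
cv2.imwrite('pics/c6.png',np.hstack([cv2.copyMakeBorder(w,0,155,0,0,cv2.BORDER_CONSTANT),sc])[:,:,::-1])
```

```text
[0.54313743 0.18480416 0.15290562] [-0.6011261  -0.41102543  8.94593252] [-0.41471029  0.01664445  0.216435  ] -2.181182525014472 [-9.99999923e-01  2.54336511e-04 -2.99655229e-04]
```

View pics/c6.png

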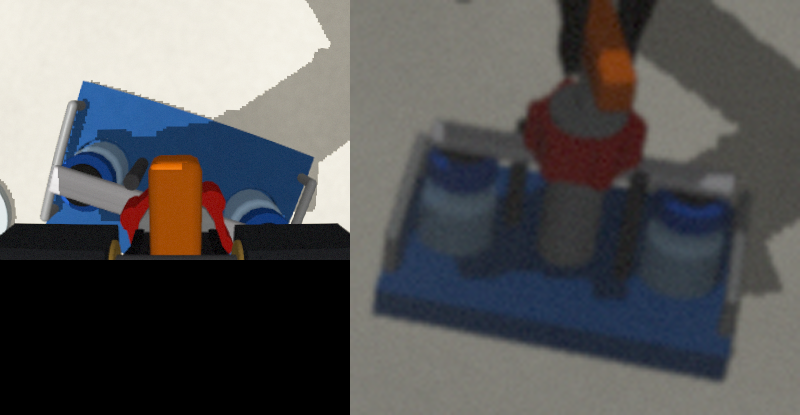

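The bar lies nearly across both jars (scene and wrist agree), and torque has begun to rise. Turning further to load the stop.

Request:
{"name": "move_arm", "arguments": {
  "increments": [
    {"dx":0,"dy":0.1,"dz":0,"turn":0.04},
    {"dx":0,"dy":0.1,"dz":0,"turn":0.07},
    {"dx":0,"dy":0.2,"dz":0,"turn":0.1},
    {"dx":0,"dy":0.2,"dz":0,"turn":0.1},
    {"dx":0,"dy":0.2,"dz":0,"turn":0.1}
  ]
}}

```text
t: 11.2
tool_pos: [0.5429, 0.1852, 0.1528]
eef_rot: [[-0.995, 0.097, -0.001], [0.097, 0.995, -0.0], [0.001, -0.0, -1.0]]
force: [-0.5, 0.7, 10.3]
grip_width: 0.0204
```

Run:
```python
from h import *
s=ctrl.state();print(s['tool_pos'],s['force'],s['ft_torque'],s['q'][5],s['eef_rot'][0])
```

```text
[0.54292018 0.1851968  0.15282514] [-0.47850379  0.70991012 10.25584098] [-0.12074821  0.29757964  0.84873117] -2.2789561920477492 [-9.95271841e-01  9.71264227e-02 -6.48628971e-04]
```

Request:
{"name": "move_arm", "arguments": {
  "increments": [
    {"dx":0,"dy":0.1,"dz":0,"turn":0.03},
    {"dx":0,"dy":0.1,"dz":0,"turn":0.06},
    {"dx":0,"dy":0.1,"dz":0,"turn":0.06},
    {"dx":0,"dy":0.1,"dz":0,"turn":0.06}
  ]
}}

```text
t: 11.6
tool_pos: [0.5428, 0.1854, 0.1528]
eef_rot: [[-0.988, 0.156, -0.001], [0.156, 0.988, -0.0], [0.001, -0.0, -1.0]]
force: [0.2, -0.1, 9.9]
grip_width: 0.0207
```

Run:
```python
from h import *
s=ctrl.state();print(s['tool_pos'],s['force'],s['ft_torque'],s['q'][5],s['eef_rot'][0])
f=grab('wrist','w7')
cv2.imwrite('pics/c7.png',cv2.resize(f['frame'][100:290,180:480],(800,507),interpolation=cv2.INTER_CUBIC)[:,:,::-1])
```

```text
[0.54281283 0.18536371 0.15279783] [ 0.15451735 -0.0743248   9.94434262] [-0.01780534  0.35287348  0.89071606] -2.338756280817965 [-9.87722023e-01  1.56219563e-01 -8.07775229e-04]
```

View pics/c7.png

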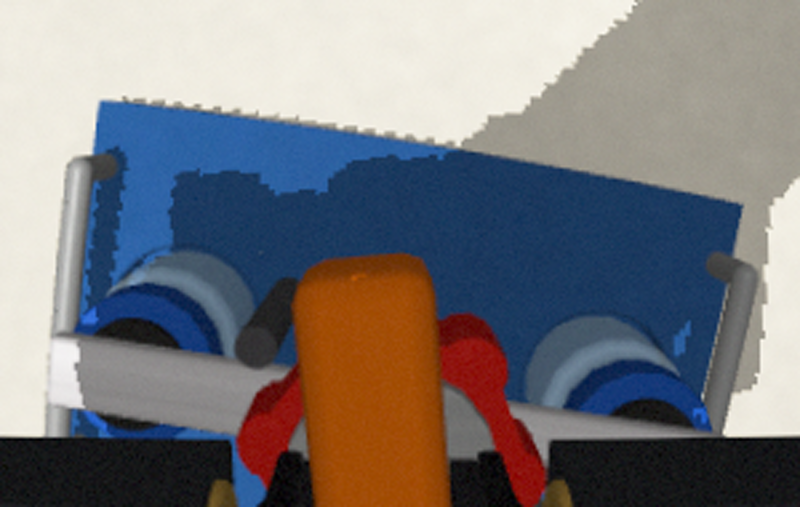

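The bar is parallel to the carrier's long edge and against the stop pin at crop (260,350). Torque saturates near 0.89 N m because the handle slips a little in the pads. I'll unload and lift out.

Request:
{"name": "move_arm", "arguments": {
  "increments": [
    {"dx":0,"dy":0,"dz":-1,"turn":0},
    {"dx":0,"dy":0,"dz":-1.5,"turn":-0.04},
    {"dx":0,"dy":-0.1,"dz":-1.5,"turn":-0.08},
    {"dx":0,"dy":-0.2,"dz":-1.5,"turn":-0.11},
    {"dx":0,"dy":-0.2,"dz":-4,"turn":-0.11}
  ]
}}

```text
t: 12.15
tool_pos: [0.5422, 0.1851, 0.153]
eef_rot: [[-0.999, 0.052, -0.003], [0.052, 0.999, 0.001], [0.003, 0.001, -1.0]]
force: [7.4, 1.9, -16.6]
grip_width: 0.0197
```

Run:
```python
from h import *
s=ctrl.state();print(s['tool_pos'],s['force'],s['ft_torque'],s['eef_rot'][0])
```

```text
[0.54218879 0.18511088 0.15303679] [  7.41691867   1.88923721 -16.58826012] [ 0.4199828  -2.30533803  0.08155239] [-0.99861782  0.05244848 -0.00340743]
```

Request:
{"name": "move_arm", "arguments": {
  "increments": [
    {"dx":0,"dy":0,"dz":-8,"turn":0},
    {"dx":0,"dy":0,"dz":-16,"turn":0},
    {"dx":0,"dy":0,"dz":-26,"turn":0},
    {"dx":0,"dy":0,"dz":-50,"turn":0},
    {"dx":0,"dy":0,"dz":-75,"turn":0}
  ]
}}

```text
t: 12.65
tool_pos: [0.5404, 0.1841, 0.2266]
eef_rot: [[-0.999, 0.052, -0.011], [0.053, 0.999, -0.004], [0.011, -0.005, -1.0]]
force: [0.8, -0.4, -2.4]
grip_width: 0.0195
```

Request:
{"name": "move_arm", "arguments": {
  "increments": [
    {"dx":-1,"dy":-30,"dz":0,"turn":0},
    {"dx":-3,"dy":-70,"dz":0,"turn":0},
    {"dx":-4,"dy":-112,"dz":0,"turn":0},
    {"dx":-6,"dy":-156,"dz":0,"turn":0},
    {"dx":-7,"dy":-200,"dz":0,"turn":0}
  ]
}}

```text
t: 13.15
tool_pos: [0.5374, -0.0165, 0.2282]
eef_rot: [[-0.999, 0.052, -0.008], [0.052, 0.999, 0.001], [0.008, 0.001, -1.0]]
force: [0.7, 0.5, -1.8]
grip_width: 0.0198
```

Request:
{"name": "move_arm", "arguments": {
  "increments": [
    {"dx":-2,"dy":-45,"dz":0,"turn":0},
    {"dx":-3,"dy":-90,"dz":0,"turn":0},
    {"dx":-5,"dy":-130,"dz":0,"turn":0},
    {"dx":-6,"dy":-152,"dz":0,"turn":0},
    {"dx":-6,"dy":-152,"dz":0,"turn":0}
  ]
}}

```text
t: 13.65
tool_pos: [0.5358, -0.1691, 0.2278]
eef_rot: [[-0.998, 0.057, -0.007], [0.057, 0.998, 0.002], [0.008, 0.002, -1.0]]
force: [-0.9, 0.1, -2.0]
grip_width: 0.0198
```

Run:
```python
from h import *
s=ctrl.state();print(s['tool_pos'],s['force'],s['eef_rot'])
f=grab('wrist','w8');a=grab('scene','s8');b=grab('side','d8')
T=s['tool_pos'];R=s['eef_rot'][:2,:2];zt=T[2]+.031
hm=cv2.inRange(cv2.cvtColor(f['frame'],cv2.COLOR_RGB2HSV),(6,170,60),(20,255,255))
for r in(215,235,255): x=np.where(hm[r,270:390])[0]+270;print(r,x.min(),x.max(),[((atz(f,xx,r,zt,True)[:2]-T[:2])@R).round(4) for xx in(x.min(),x.max())])
y=np.where(hm[130:300,326])[0]+130;print('end',y.min(),(atz(f,326,y.min(),zt,True)[:2]-T[:2])@R)
r=lambda im,x,y,w,h,W,H:cv2.resize(im[y:y+h,x:x+w],(W,H),interpolation=cv2.INTER_CUBIC)
cv2.imwrite('pics/c8.png',np.vstack([np.hstack([r(f['frame'],200,60,200,150,400,300),r(a['frame'],180,150,120,90+30,400,300)]),np.hstack([r(b['frame'],310,150,120,90,400,300),r(b['frame'],200,300,160,120,400,300)])])[:,:,::-1])
```

```text
[ 0.53583606 -0.1690635   0.22781746] [-0.93253055  0.09413885 -2.00438956] [[-0.99835843  0.05679081 -0.0074331 ]
 [ 0.05677367  0.99838395  0.00249702]
 [ 0.0075629   0.00207092 -0.99996926]]
215 302 348 [array([ 0.0413, -0.0082]), array([0.0413, 0.0085])]
235 302 349 [array([ 0.0339, -0.0083]), array([0.0338, 0.0089])]
255 302 349 [array([ 0.0262, -0.0085]), array([0.0262, 0.009 ])]
end 204 [0.04533039 0.00047112]
```

View pics/c8.png

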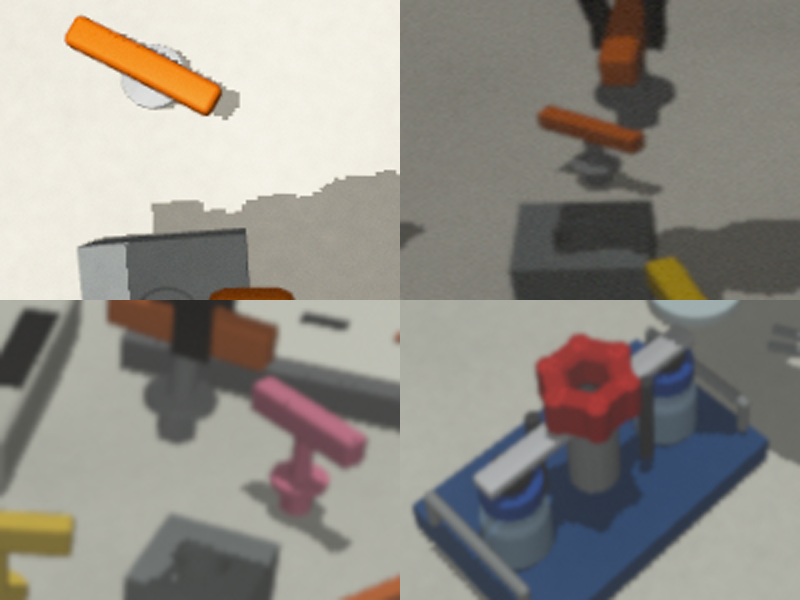

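The bar lies over both jars (side crop, bottom right). The key hangs upright, but the handle looks narrower than before, so it may have slid down in the grip. Checking its height numerically.

Run:
```python
from h import *
b=load('d8');s=ctrl.state();T=s['tool_pos'];print(T,s['grip_width'],s['force'])
for k in(-.002,-.0045):
    c=T[:2]+k*s['eef_rot'][:2,0]
    print('k',k)
    for d in(0,.005,.01):
        sh=T[2]-.0334-d
        rim=np.array([proj(b,[c[0]+.022*np.cos(t),c[1]+.022*np.sin(t),sh+z]) for t in np.linspace(0,6.28,40) for z in(0,.006)])
        tip=np.array([proj(b,[c[0]+.012*np.cos(t),c[1]+.012*np.sin(t),sh-.022]) for t in np.linspace(0,6.28,40)])
        C=lambda u,v:np.round([(u+.5-310)*400/120,(v+.5-150)*400/120+300])
        h=[C(*proj(b,np.r_[T[:2]+(k+e)*s['eef_rot'][:2,0]+s['eef_rot'][:2,1]*.01,T[2]+.0186-d-.012])) for e in(-.05,.05)]
        print(d,'flange x',C(rim[:,0].min(),0)[0],C(rim[:,0].max(),0)[0],'bottom',C(0,rim[:,1].max())[1],'tip',C(*tip.mean(0)),'tip bottom',C(0,tip[:,1].max())[1],'fingertip',C(*proj(b,T)),'handle low corners',h)
```

```text
[ 0.53722583 -0.16659074  0.2289974 ] 0.019893527688691546 [ 0.91836481  0.36801371 -1.89056085]
k -0.002
0 flange x 155.0 232.0 bottom 415.0 tip [189. 426.] tip bottom 437.0 fingertip [201. 345.] handle low corners [array([111., 319.]), array([274., 364.])]
0.005 flange x 154.0 231.0 bottom 422.0 tip [189. 433.] tip bottom 445.0 fingertip [201. 345.] handle low corners [array([111., 327.]), array([273., 372.])]
0.01 flange x 154.0 230.0 bottom 429.0 tip [188. 440.] tip bottom 452.0 fingertip [201. 345.] handle low corners [array([110., 335.]), array([272., 380.])]
k -0.0045
0 flange x 151.0 228.0 bottom 413.0 tip [186. 425.] tip bottom 436.0 fingertip [201. 345.] handle low corners [array([107., 318.]), array([270., 363.])]
0.005 flange x 151.0 227.0 bottom 421.0 tip [185. 432.] tip bottom 443.0 fingertip [201. 345.] handle low corners [array([107., 326.]), array([269., 371.])]
0.01 flange x 150.0 226.0 bottom 428.0 tip [184. 439.] tip bottom 451.0 fingertip [201. 345.] handle low corners [array([107., 334.]), array([268., 379.])]
```

Request:
{"name": "move_arm", "arguments": {
  "increments": [
    {"dx":1,"dy":-20,"dz":0,"turn":0},
    {"dx":3,"dy":-41,"dz":0,"turn":0},
    {"dx":3,"dy":-41,"dz":20,"turn":0},
    {"dx":3,"dy":-41,"dz":50,"turn":0},
    {"dx":3,"dy":-41,"dz":90,"turn":0}
  ]
}}

```text
t: 14.3
tool_pos: [0.5344, -0.207, 0.141]
eef_rot: [[-0.999, 0.05, 0.004], [0.05, 0.999, 0.0], [-0.004, 0.0, -1.0]]
force: [1.4, -0.3, -2.3]
grip_width: 0.0198
```

Request:
{"name": "move_arm", "arguments": {
  "increments": [
    {"dx":0,"dy":0,"dz":0,"turn":0},
    {"dx":0,"dy":0,"dz":0,"turn":0},
    {"dx":0,"dy":0,"dz":0,"turn":0},
    {"dx":0,"dy":0,"dz":0,"turn":0}
  ]
}}

```text
t: 14.7
tool_pos: [0.5349, -0.2083, 0.1428]
eef_rot: [[-0.999, 0.05, 0.004], [0.05, 0.999, -0.001], [-0.004, -0.001, -1.0]]
force: [-0.2, 0.1, -1.7]
grip_width: 0.0199
```

Run:
```python
from h import *
s=ctrl.state();print(s['tool_pos'],s['force'],s['eef_rot'][:2])
```

```text
[ 0.53490535 -0.20826723  0.14284707] [-0.2111744   0.07331701 -1.71359118] [[-9.98716694e-01  5.04759311e-02  4.14081186e-03]
 [ 5.04734053e-02  9.98725151e-01 -7.12300980e-04]]
```

Request:
{"name": "move_arm", "arguments": {
  "increments": [
    {"dx":3,"dy":-1,"dz":10,"turn":0},
    {"dx":3,"dy":-1,"dz":20,"turn":0},
    {"dx":3,"dy":-1,"dz":28,"turn":0},
    {"dx":3,"dy":-1,"dz":28,"turn":0},
    {"dx":3,"dy":-1,"dz":28,"turn":0}
  ]
}}

```text
t: 15.2
tool_pos: [0.5303, -0.2093, 0.1121]
eef_rot: [[-0.999, 0.051, -0.001], [0.051, 0.999, -0.0], [0.001, -0.0, -1.0]]
force: [-0.2, 0.4, -1.8]
grip_width: 0.0198
```

Run:
```python
from h import *
s=ctrl.state();print(s['tool_pos'],s['force'])
a=grab('scene','s9');b=grab('side','d9')
r=lambda im,x,y:cv2.resize(im[y:y+60,x:x+80],(400,300),interpolation=cv2.INTER_CUBIC)
cv2.imwrite('pics/c9.png',np.hstack([r(a['frame'],195,205),r(b['frame'],330,200)])[:,:,::-1])
for f,x,y in((a,195,205),(b,330,200)):
    C=lambda p:np.round((proj(f,p)+.5-[x,y])*5)
    print('hole',C([.5356,-.2087,.045]),'tip',C([.5356,-.2087,.0555]))
```

```text
[ 0.53034691 -0.20932926  0.11210119] [-0.24436583  0.42679077 -1.82167756]
hole [196. 194.] tip [194. 174.]
hole [205. 142.] tip [207. 123.]
```

View pics/c9.png

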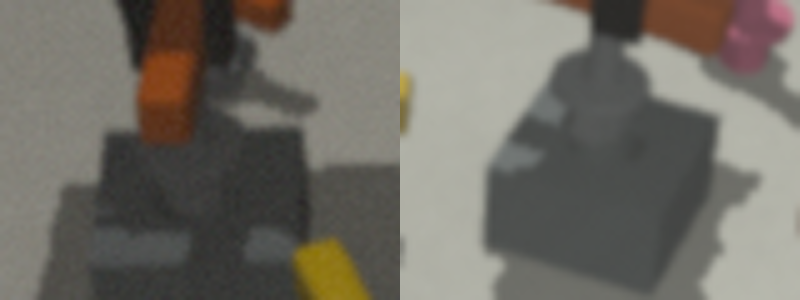

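Side view: the tip (600,140) sits over the hole, with a dark sliver of hole visible to its right. The two views disagree by a few mm, so I'll lower slowly while watching force.

Request:
{"name": "move_arm", "arguments": {
  "increments": [
    {"dx":0,"dy":0,"dz":3,"turn":0},
    {"dx":0,"dy":0,"dz":6,"turn":0},
    {"dx":0,"dy":0,"dz":9,"turn":0},
    {"dx":0,"dy":0,"dz":11,"turn":0},
    {"dx":0,"dy":0,"dz":11,"turn":0}
  ]
}}

```text
t: 15.8
tool_pos: [0.5311, -0.2096, 0.1064]
eef_rot: [[-0.999, 0.049, 0.002], [0.049, 0.999, -0.002], [-0.002, -0.002, -1.0]]
force: [-6.7, 3.7, 20.5]
grip_width: 0.02
```

Request:
{"name": "move_arm", "arguments": {
  "increments": [
    {"dx":0,"dy":0,"dz":-9,"turn":0},
    {"dx":2,"dy":0.7,"dz":-9,"turn":0},
    {"dx":4,"dy":1.5,"dz":-9,"turn":0},
    {"dx":4,"dy":1.5,"dz":-6,"turn":0},
    {"dx":4,"dy":1.5,"dz":-3,"turn":0}
  ]
}}

```text
t: 16.3
tool_pos: [0.5261, -0.2074, 0.1035]
eef_rot: [[-0.999, 0.051, -0.001], [0.051, 0.999, 0.0], [0.001, 0.0, -1.0]]
force: [0.6, -0.1, -2.7]
grip_width: 0.0198
```

Request:
{"name": "move_arm", "arguments": {
  "increments": [
    {"dx":0,"dy":0,"dz":2,"turn":0},
    {"dx":0,"dy":0,"dz":3,"turn":0},
    {"dx":0,"dy":0,"dz":3,"turn":0}
  ]
}}

```text
t: 16.6
tool_pos: [0.5264, -0.2075, 0.1011]
eef_rot: [[-0.999, 0.051, -0.001], [0.051, 0.999, 0.0], [0.001, 0.0, -1.0]]
force: [0.1, -0.4, -2.1]
grip_width: 0.0197
```

No force at 5 mm below the earlier contact, so the tip is in the hole. Lowering on.

Request:
{"name": "move_arm", "arguments": {
  "increments": [
    {"dx":0,"dy":0,"dz":4,"turn":0},
    {"dx":0,"dy":0,"dz":8,"turn":0},
    {"dx":0,"dy":0,"dz":12,"turn":0},
    {"dx":0,"dy":0,"dz":14,"turn":0},
    {"dx":0,"dy":0,"dz":14,"turn":0}
  ]
}}

```text
t: 17.1
tool_pos: [0.5263, -0.2075, 0.0871]
eef_rot: [[-0.999, 0.051, -0.001], [0.051, 0.999, 0.0], [0.001, 0.0, -1.0]]
force: [0.0, 0.7, -3.5]
grip_width: 0.0199
```

Request:
{"name": "move_arm", "arguments": {
  "increments": [
    {"dx":0,"dy":0,"dz":2,"turn":0},
    {"dx":0,"dy":0,"dz":4,"turn":0},
    {"dx":0,"dy":0,"dz":4,"turn":0}
  ]
}}

```text
t: 17.4
tool_pos: [0.528, -0.2075, 0.0862]
eef_rot: [[-0.999, 0.05, 0.003], [0.05, 0.999, -0.001], [-0.003, -0.001, -1.0]]
force: [-1.9, 3.1, 9.5]
grip_width: 0.02
```

Request:
{"name": "move_arm", "arguments": {
  "increments": [
    {"dx":0,"dy":0,"dz":-2,"turn":0},
    {"dx":0,"dy":0,"dz":-2,"turn":0},
    {"dx":0,"dy":0,"dz":-2,"turn":0},
    {"dx":0,"dy":0,"dz":-2,"turn":0},
    {"dx":0,"dy":0,"dz":-2,"turn":0}
  ],
  "jaw": 0
}}

```text
t: 17.9
tool_pos: [0.5264, -0.2076, 0.0853]
eef_rot: [[-0.999, 0.051, -0.0], [0.051, 0.999, 0.0], [0.0, -0.0, -1.0]]
force: [0.8, -0.5, 1.1]
grip_width: 0.0518
```

Request:
{"name": "move_arm", "arguments": {
  "increments": [
    {"dx":0,"dy":0,"dz":0,"turn":0},
    {"dx":0,"dy":0,"dz":0,"turn":0},
    {"dx":0,"dy":0,"dz":0,"turn":0},
    {"dx":0,"dy":0,"dz":0,"turn":0},
    {"dx":0,"dy":0,"dz":0,"turn":0}
  ]
}}

```text
t: 18.4
tool_pos: [0.5265, -0.2075, 0.0855]
eef_rot: [[-0.999, 0.051, -0.0], [0.051, 0.999, 0.0], [0.0, 0.0, -1.0]]
force: [-0.8, -0.7, -0.4]
grip_width: 0.0856
```

Request:
{"name": "move_arm", "arguments": {
  "increments": [
    {"dx":0,"dy":0,"dz":-20,"turn":0},
    {"dx":0,"dy":0,"dz":-50,"turn":0},
    {"dx":0,"dy":0,"dz":-90,"turn":0},
    {"dx":0,"dy":0,"dz":-120,"turn":0},
    {"dx":0,"dy":0,"dz":-140,"turn":0}
  ]
}}

```text
t: 18.9
tool_pos: [0.5273, -0.2078, 0.2285]
eef_rot: [[-0.999, 0.051, 0.004], [0.051, 0.999, -0.001], [-0.004, -0.001, -1.0]]
force: [0.0, 0.0, 0.5]
grip_width: 0.087
```

Run:
```python
from h import *
s=ctrl.state();print(s['tool_pos'],s['force'],s['grip_width'])
f=grab('wrist','w10');a=grab('scene','s10');b=grab('side','d10')
r=lambda im,x,y,w,h:cv2.resize(im[y:y+h,x:x+w],(400,300),interpolation=cv2.INTER_CUBIC)
cv2.imwrite('pics/c10.png',np.vstack([np.hstack([r(f['frame'],220,140,200,150),r(a['frame'],185,180,100,75)]),np.hstack([r(b['frame'],325,185,100,75),r(a['frame'],360,180,140,105)])])[:,:,::-1])
for f,x,y in((a,185,180),(b,325,185)):
    C=lambda p:np.round((proj(f,p)+.5-[x,y])*4)
    print('hole',C([.5356,-.2087,.045]),'handle top',C([.5356,-.2087,.109]))
```

```text
[ 0.52730606 -0.20775143  0.22850974] [0.01328003 0.00129018 0.53606728] 0.08701533780278049
hole [197. 255.] handle top [185. 155.]
hole [184. 174.] handle top [194.  78.]
```

View pics/c10.png

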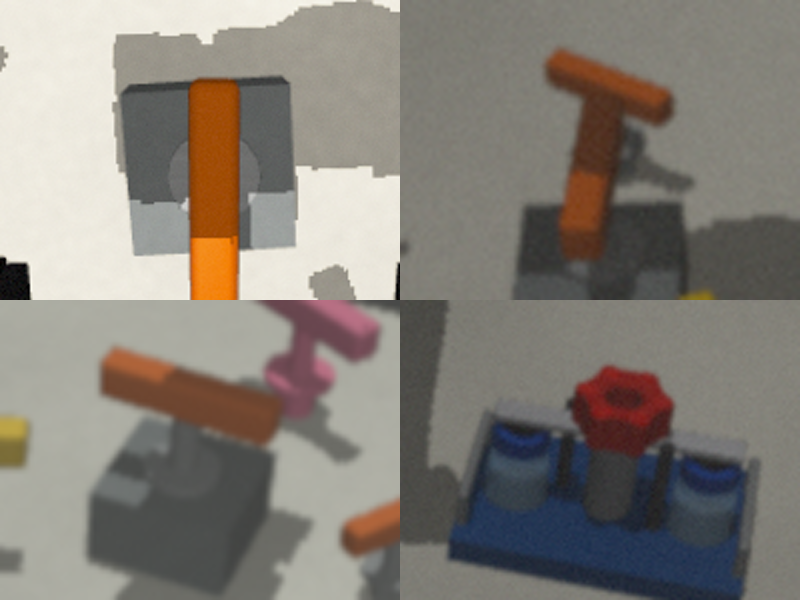

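The key stands upright in the stand with its flange on the top, and the bar spans both jars. One last numeric check of the bar's angle, then hand in.

Run:
```python
from h import *
a=load('s10')
e=[atz(a,u,v,.092) for u,v in((394,218.9),(480.8,232.5))];d=e[1]-e[0]
ang=np.degrees(np.arctan2(d[1],d[0]));print(ang,np.linalg.norm(d))
f=load('w10');print('flange',atz(f,220+214.5/2,140+175/2,.051,True))
if abs(ang-71.9)<5: ctrl.job_done();print('handed in')
```

```text
73.89938100050303 0.16757835918624933
flange [ 0.53737827 -0.20658697  0.051     ]
the job is handed in; nothing more can be done
handed in
```

The job is handed in at about 19 s of the 62 s allowed. The key went home in the red knob's recess, the knob was turned clockwise to its stop, and the key is back upright in its stand, released.

**Key in the recess:** both cameras showed the flange flush on the knob, and the tool height matched the expected home position.

**Turning the knob:** torque rose to about 0.89 N m and levelled off at the stop, with the handle slipping slightly in the pads. The wrist picture showed the bar against a stop pin.

**Final state:**
- **Bar:** it lies across both jars at about 74°, against 72° for the carrier's y axis. That 2° difference is within what I can read from the pictures.
- **Key:** its flange is about 3 mm from the measured hole centre (8 mm allowed) and rests on the stand's top. I judged seating and uprightness from the pictures, not numerically.
- **Gripper:** it is open and clear of the key.

**What went less smoothly:**
- Pulling the key out took about 17 N, and it slid roughly 4–6 mm down in the grip.
- The first try at the stand hit the rim of the hole at about 20 N. I backed off, shifted 4 mm and it went in.
- I viewed 13 pictures against a budget of 10.

I did not measure the jars, dish, tape or tweezers individually. No picture showed any of them disturbed.

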